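Lift the headset cup out of the wash basket with the tongs

TASK

The headset cup in the wash basket is still coated with degreaser, so fetch it with the sprung tongs and never touch it with the gripper. First take the parts brush that lies across the basket and lay it flat on the bench outside the basket; then pull the tongs out of their caddy by squeezing their thumb pads, lower the jaws round the cup and close them on it. Lift it out and finish while still holding it in the tongs, level and still over the basket to drip, its underside at least 30 mm above the basket's rim; leave the crown race in the basket and the other things on the bench where they are.

Things in the scene. Friction and masses are not known exactly. Their poses are not given: they have to be found in the camera images.
- basket: drained wash basket, a perforated stainless tray 135 (its x) x 220 (its y) x 56 mm high, fixed, walls and floor 3 mm thick, a wire handle standing 23 mm out of the middle of each short end. Origin: centre of its underside, on the bench; z up. The inside floor is 3 mm and the rim 56 mm above the origin
- headset_cup: silver-white headset bearing cup, round, 45 mm across and 19 mm high, 50 g, standing wide end up on the basket floor; its straight outer band, 45 mm across, is from 10 to 19 mm above its underside, below that it tapers to 35 mm. Origin: centre of its underside; z up
- crown_race: thin steel ring (crown race) 40 mm across and 8 mm high, loose on the basket floor in the other half of the basket. Stays there. Origin: centre of its underside
- brush: parts brush with wooden handle, 218 mm long (along its y, bristles at -y), 12 mm wide and 12 mm thick, lying across the basket's short way on its two long rims, over the cup. Origin: middle of its length, on its underside; z up. Grip it at the middle, across its width. The bench in front of the basket (towards the robot) is bare for at least 0.15 m, so it can lie there along the basket's length
- caddy: tong caddy, a folded grey painted sheet-metal pocket 53 (x) x 107 (y) x 88 mm high, 3 mm walls and floor, open on top, fixed on a foot 151 mm long (y). Origin: centre of its underside, on the bench; the tongs stand in it with their closing line along its y
- tongs: sprung steel tongs, 165 mm high over the bow, 120 g, standing jaws down, loose, in the caddy with about 3 mm of play. Two arms hinged together at the top, 159 mm above the origin. Origin: midway between the jaws at the level of their lowest edge; z up to the bow; the arms close along y. At rest 94 mm over the backs of the jaws (y), 41 mm wide in x
- tongs_jaws (a point): point midway between the jaws at half their height, 11 mm above the tongs' origin. The jaws are V-shaped rubber shoes, 22 mm high; at rest 66 mm apart at their edges, 82 mm in the middle of the V. Their faces stand upright when closed on the 45 mm cup. To seat them on the cup's band, hold the tongs' origin 3 to 5 mm above the basket floor, over the cup's centre
- tongs_grip (a point): point midway between the ribbed rubber thumb pads outside the arms, 122 mm above the tongs' origin; each pad 20 wide (x) x 18 mm high. Grip along y. Over the pads: 53 mm at rest, 42 with the cup in the jaws, 38 at the stop. The spring resists with 3 to 6 N; the jaws move 3.8 times as far as the pads. Held at 48 to 50 mm the spring alone carries the tongs, jaws open; 25 to 60 N holds the cup
- tongs_arm (a joint): how far the tongs are squeezed, the angle between the arms from rest: 0 open, about 0.23 closed on the 45 mm cup, 0.36 rad at the stop; a spring opens them
- lid_tin: bystander: small round white-rimmed tin, 57 mm across, 24 mm high, behind the work; stays where it is
- jar_balls: bystander: clear jar of small parts with a screw lid, 56 mm across, 76 mm high, behind the work; stays where it is
- hex_key: bystander: black L-shaped hex key, 37 x 93 x 7 mm, at the right near the bench's front edge; stays where it is
- tyre_lever: bystander: blue nylon tyre lever, 18 x 117 x 8 mm, at the right near the bench's front edge; stays where it is
Mind the look-alikes: they are no part of the job. What is shaped like the caddy but pink is not meant. Leave any yellow look-alike of the tongs alone.

How it is judged:
On the way, in this order (a step that is already met when the one before it is completed fails the run):
1. the brush lies flat on the bench, let go, outside the basket (height (world z) of brush between -0.01 and 0.014 m and angle between brush's own y axis and vertical between 1.45 and 1.69 rad and contact force between brush and the fingers below 0.1 N and contact force between brush and basket below 0.1 N and (x of brush in the frame of basket below -0.078 m or x of brush in the frame of basket above 0.078 m or y of brush in the frame of basket below -0.12 m or y of brush in the frame of basket above 0.12 m)), for 0.2 s.
2. the tongs are lifted clear of their caddy in the gripper (z of tongs in the frame of caddy above 0.09 m and contact force between tongs and the fingers above 1.5 N and contact force between tongs and caddy below 0.1 N), for 0.2 s.
At the end, for the whole second after the job is handed in: Cup held only by the tongs (over 1 N), the tongs only by the gripper; cup's underside 85 mm or more above the bench (rim 56 mm), over the basket, within 14 degrees of level, still. Brush flat on the bench, let go, clear of the basket; crown race still in the basket (all of step 1 and height (world z) of headset_cup above 0.085 m and x of headset_cup in the frame of basket between -0.0675 and 0.0675 m and y of headset_cup in the frame of basket between -0.11 and 0.11 m and angle between headset_cup's own z axis and vertical below 0.25 rad and linear speed of headset_cup below 0.02 m/s and contact force between headset_cup and tongs above 1 N and contact force between headset_cup and the fingers below 0.1 N and contact force between each of headset_cup, tongs and basket below 0.1 N and contact force between tongs and the fingers above 3 N and contact force between tongs and caddy below 0.1 N and value of joint tongs_arm between 0.17 and 0.3 rad and height (world z) of crown_race below 0.02 m and x of crown_race in the frame of basket between -0.0675 and 0.0675 m and y of crown_race in the frame of basket between -0.11 and 0.11 m); the arm keeps its last pose, push and grip.
It fails at once if the gripper touches the cup (contact force between the fingers and headset_cup above 0.3 N).
It fails at once if a bystander is moved more than 30 mm (distance of any of lid_tin, jar_balls, hex_key, tyre_lever from where it was at the start of the episode above 0.03 m).
It also fails if it takes over 64 s, if anything falls off the work surface, if the arm or the gripper's body presses on something with over 40 N, if the wrist force passes 120 N, or if a joint passes its speed limit or range.

ROBOT

A 6-joint arm with a two-finger parallel gripper is mounted at the origin on a cart in front of the work surface, level with it; the furniture and walls round the work are solid. World frame = base frame: x ahead of the robot, y to its left, z up, the work surface at z = 0. Lengths are in m, angles in rad, forces in N, time in s.
With the tool pointing down it reaches from about 0.375 to 0.9 m from the base axis. Payload 3.1 kg.
Tool frame: the origin (TCP) lies between the finger pads; the fingertips stand 22 mm ahead of it and the grasp point (between the pads) lies 3 mm ahead of it; z points along the fingers, y is the line along which they close (so a half turn about z gives the same grasp; the last joint's range is limited). The gripper opens to 87 mm and grips with 3 to 60 N. Pads are 19 mm wide; open, the fingers measure 117 mm over their backs; the gripper's body (75 mm by 190 mm) begins 51 mm behind the grasp point.
Start: joints at [-1.369, 0.527, 1.433, -0, 1.181, -0.178], TCP at [0.232, -0.58, 0.245] pointing down, gripper open.
Joint ranges: [-3.08, 3.08], [-0.75, 2.2], [0.22, 2.44], [-1.43, 4.57], [0, 2.65], [-2.85, 2.85]. Speed limits (rad/s): [2.79, 2.79, 3.14, 3.14, 3.14, 3.14].

INTERFACE

Orientations are given as a unit quaternion [x, y, z, w].
In Python, from rig import robot gives the robot as it stands.
- The arm moves only by the tool move_arm, never from a script. Its argument "series" is text: rows parted by semicolons, each of 6 numbers parted by spaces: the shift along the tool's x, y, z in mm, then the turn, a rotation vector about the tool's x, y, z in degrees. In form: dx dy dz ax ay az; .... A call has 1 to 8 rows; each row is the pose to reach, as a shift and turn from the pose commanded when the call began, along the tool's axes at that moment; what a row does not reach only later rows make up. A row lasts 1/12 s, in which the tool goes at most 41.7 mm and 7.16 degrees, less where a joint would pass 70% of its speed; a pose out of reach is approached as far as the arm can. A call with a gripper value outside its range is refused whole. "jaw" is the opening, from 0 (shut) to 1 (fully open), set as the call begins (left out, the last holds). The fingers move at their own pace and stop on an object; "newtons" is the grip in N (left out, the last holds). Time passes only in rows, so rows that repeat a pose let the fingers close. It gives the time, the measured TCP pose, the force, the opening and the grip force at its end, in the units of the state.
- robot.get_obs(): the state, without advancing time (a new reading comes with each control period).
- robot.camera(name): name is "scene" or "top"; returns a dict with "img" (420x560x3 uint8, red, green, blue), "mtx" (3x3 intrinsics, pixels), "distortion" ([k1, k2, p1, p2, k3] as OpenCV has them; the pictures are not rectified), "world_to_cam" (4x4, takes a point from world to camera coordinates). Camera axes: x right, y down, z forward; pixel columns grow to the right and rows downward; lengths in m; the calibration is good to about 2 mm. A picture is of the moment at which its call begins. There is no depth.
- robot.hand_in(): hands the job in; it is judged then, once.
Trained networks look in a picture, given as the dict that the camera call returned (one of the last four; its "shot" number tells which), for a name from the list of things; names that differ only in an ending like _2 or _b are one class to them, and where a whole thing is asked for, a point or a joint stands for the part that bears it (a point fixed in the world has none). Each returns a list of dicts, best first, with "p" (0 to 1); they miss things now and then, are a little off and sometimes report something else, mostly with a low value. They report only what shows in the picture. A call takes as long as a camera call. They do not tell look-alikes from the thing itself.
- robot.search_frame(picture, thing): "xyz" ([x, y, z] in m, in world coordinates, good to about 4 mm: the middle of the surface that is visible of it).
- robot.tip_of(picture, thing): "xyz" ([x, y, z] in m, in world coordinates, good to about 4 mm: a listed point, or the origin of a listed thing).
The state is a dict: "time": time; "q": joint angles; "joint_velocities": joint speeds; "joint_torque": joint torques, N m; "position": TCP position; "tool_rot": TCP orientation; "ft_force": force on the tool from outside, world axes, zero at the start; "moment": the same for the moment, N m; "grip_width": finger opening in m; "grip_force": force on a finger pad.
Only numpy, scipy, OpenCV 4.12 (cv2) and the standard library are available. Lean on these libraries where they do the work, as an engineer would, in place of code of your own. Each camera call takes 0.05 s, during which the arm holds its last target. There are 200 camera calls.

## Working session

There is one attempt and no reset: what is moved stays moved. The work goes in short steps, Python scripts to look and compute and a tool call to move; the robot and the scene stay as the last step left them, time stands still between calls to the robot, and variables do not carry over. Pictures are saved under pics/ and viewed, at most 10 in all, crops included, and the job is handed in when it is done.

Besides the shell and the picture viewer there is one more tool, called after "Call:" as name(argument=value, ...) on one line, values as JSON. move_arm: Moves the arm, as the interface text tells. Its arguments: {"type":"object","properties":{"series":{"type":"string"},"jaw":{"type":"number"},"newtons":{"type":"number"}},"required":["series"]}

```bash
ls; mkdir -p pics
cat > h.py <<'E'
import numpy as np, cv2
from rig import robot
from scipy.spatial.transform import Rotation as R
def proj(c,p):
    W=np.array(c["world_to_cam"]);rv=cv2.Rodrigues(W[:3,:3])[0]
    return cv2.projectPoints(np.array(p,float).reshape(-1,1,3),rv,W[:3,3],np.array(c["mtx"]),np.array(c["distortion"]))[0].reshape(-1,2)
def save(c,n): cv2.imwrite("pics/"+n+".png",c["img"][...,::-1])
def atz(c,uv,z):
    W=np.array(c["world_to_cam"]);u=cv2.undistortPoints(np.array(uv,float).reshape(-1,1,2),np.array(c["mtx"]),np.array(c["distortion"])).reshape(-1,2)
    d=np.c_[u,np.ones(len(u))]@W[:3,:3]; o=-W[:3,:3].T@W[:3,3]
    return o+d*((z-o[2])/d[:,2])[:,None]
E
python3 - <<'E'
from h import *
cs=[robot.camera(n) for n in("top","scene")]
cv2.imwrite("pics/a.png",cs[0]["img"][...,::-1]);cv2.imwrite("pics/b.png",cs[1]["img"][...,::-1])
for c in cs:
  print(c["shot"])
  for t in["basket","headset_cup","crown_race","brush","caddy","tongs","tongs_jaws","tongs_grip","lid_tin","jar_balls"]:
    for d in robot.tip_of(c,t)[:3]: print(t,round(d["p"],2),np.round(d["xyz"],3),proj(c,d["xyz"]).round()[0])
print(robot.get_obs())
E
```

```text
pics
1
basket 0.87 [ 0.6    0.016 -0.001] [314. 213.]
headset_cup 0.69 [ 0.584 -0.032  0.003] [332. 220.]
headset_cup 0.18 [ 0.767  0.111 -0.003] [281. 152.]
crown_race 0.4 [0.61  0.055 0.006] [300. 209.]
brush 0.8 [ 0.589 -0.047  0.055] [340. 214.]
caddy 0.89 [0.435 0.287 0.002] [208. 271.]
caddy 0.87 [0.608 0.288 0.003] [213. 206.]
tongs 0.86 [0.607 0.291 0.004] [211. 206.]
tongs 0.56 [0.692 0.447 0.004] [157. 173.]
tongs_jaws 0.72 [0.698 0.448 0.009] [156. 170.]
tongs_jaws 0.59 [0.606 0.286 0.002] [213. 206.]
tongs_jaws 0.5 [0.608 0.29  0.014] [211. 205.]
tongs_grip 0.78 [0.696 0.449 0.124] [145. 158.]
tongs_grip 0.62 [0.608 0.292 0.124] [205. 195.]
tongs_grip 0.26 [0.609 0.287 0.017] [212. 204.]
lid_tin 0.53 [0.74  0.3   0.001] [212. 159.]
lid_tin 0.42 [ 0.587 -0.045  0.056] [339. 215.]
jar_balls 0.83 [ 0.769  0.109 -0.004] [282. 152.]
2
crown_race 0.44 [0.611 0.057 0.003] [298. 244.]
caddy 0.91 [0.606 0.286 0.   ] [284. 175.]
caddy 0.86 [ 0.433  0.287 -0.002] [225. 182.]
tongs 0.94 [0.609 0.291 0.004] [285. 173.]
tongs 0.77 [0.695 0.448 0.003] [306. 131.]
tongs 0.4 [ 0.49  -0.24
[... 356 characters left out ...]
'time': 1.1, 'q': array([-1.36948271e+00,  5.27497617e-01,  1.43266659e+00,  2.10425893e-05,
        1.18139234e+00, -1.78488970e-01]), 'joint_velocities': array([-0.00027416,  0.00131833, -0.00126562,  0.00193831,  0.00231217,
       -0.00031681]), 'joint_torque': array([ 1.01733276e-03, -4.40017319e+01, -1.76988816e+01,  6.34486461e-02,
        5.06662088e-02, -3.19891603e-05]), 'position': array([ 0.23174934, -0.58044393,  0.24456052]), 'tool_rot': array([9.82023626e-01, 1.88758042e-01, 9.93907245e-06, 1.79397693e-05]), 'ft_force': array([-0.18118987, -0.18170284, -0.30744083]), 'moment': array([ 0.00904609, -0.0006765 ,  0.03825331]), 'grip_force': 0.0, 'grip_width': 0.08707146007723397}
```

Run:
```python
import cv2
a=cv2.imread("pics/a.png");b=cv2.imread("pics/b.png")
A=cv2.resize(a[120:320,120:380],(780,600),interpolation=3)
cv2.imwrite("pics/a2.png",A)
cv2.imwrite("pics/b2.png",cv2.resize(b,(800,600)))
```

```text
(no output)
```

View pics/a2.png

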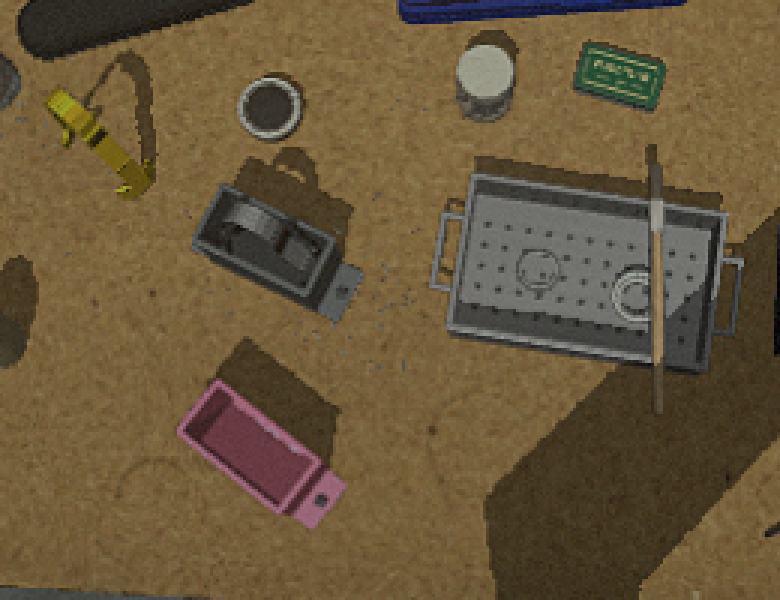

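View pics/b2.png

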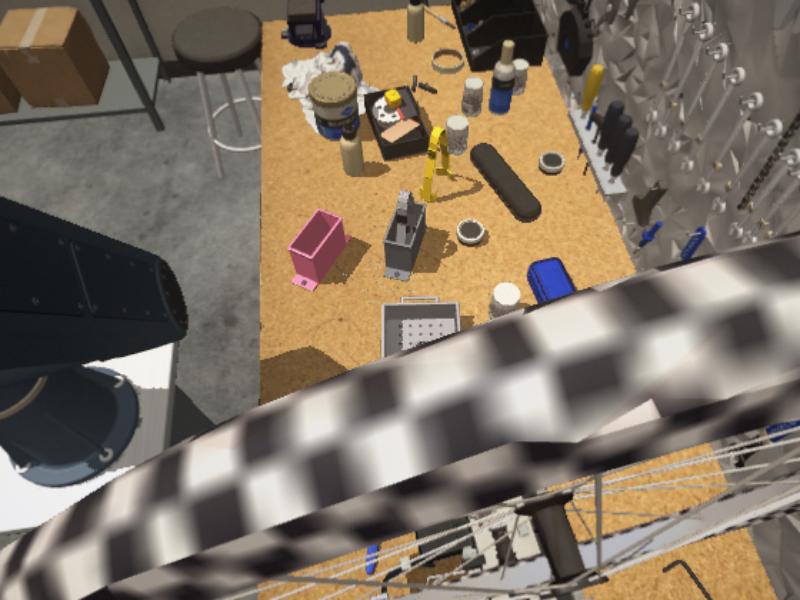

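Run:
```python
from h import *
c=robot.camera("top"); W=np.array(c["world_to_cam"]);print("cam",-W[:3,:3].T@W[:3,3])
f=lambda L,z:atz(c,np.array(L)/3.+120-1/3,z)[:,:2].round(4)
b=f([(652,147),(658,412)],.062);print("brush",b,b.mean(0),np.degrees(np.arctan2(*(b[0]-b[1])[::-1])))
k=f([(473,177),(726,213),(706,371),(447,335)],.056);print("basket",k,k.mean(0),"yaw of long",np.degrees(np.arctan2(*(k[0]-k[1])[::-1])),np.degrees(np.arctan2(*(k[3]-k[2])[::-1])))
k=f([(220,185),(337,238),(305,299),(193,247)],.088);print("caddy",k,k.mean(0),np.degrees(np.arctan2(*(k[0]-k[1])[::-1])),np.degrees(np.arctan2(*(k[3]-k[2])[::-1])))
print("cup",f([(637,296)],.022),"race",f([(539,270)],.011))
print(robot.search_frame(c,"brush")[:1],robot.search_frame(c,"headset_cup")[:1])
im=c["img"][...,::-1].copy();cv2.imwrite("pics/full.png",cv2.resize(im,(800,600)))
```

```text
cam [0.34508761 0.10054618 1.27872676]
brush [[ 0.7086 -0.0364]
 [ 0.4792 -0.046 ]] [ 0.5939 -0.0412] 2.3963327341321397
basket [[ 0.6764  0.1174]
 [ 0.6542 -0.1022]
 [ 0.5162 -0.0866]
 [ 0.5373  0.1331]] [0.596025 0.015425] yaw of long 84.22741523993543 84.51413556074448
caddy [[0.6514 0.3299]
 [0.61   0.228 ]
 [0.5571 0.2513]
 [0.597  0.3482]] [0.603875 0.28935 ] 67.88904347568766 67.61986494804046
cup [[ 0.5845 -0.0303]] race [[0.6061 0.0558]]
[{'xyz': [0.5935, -0.0434, 0.0653], 'p': 0.57}] [{'xyz': [0.6044, 0.0185, 0.004], 'p': 0.63}]
```

View pics/full.png

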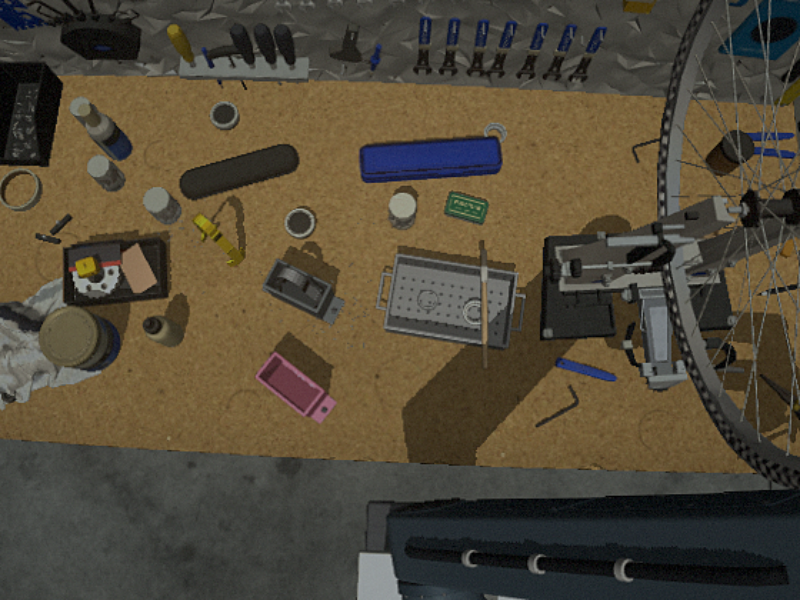

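Run:
```python
from h import *
c=robot.camera("top");save(c,"t0")
for z in(0,.1,.15,.2,.25,.3): print(z,atz(c,np.array([(545,240),(541,338),(555,238),(553,265),(562,285),(640,380),(662,180),(672,330)])*.7,z)[:,:2].round(3).tolist())
a=c["img"][130:300,340:520,::-1];cv2.imwrite("pics/st.png",cv2.resize(a,(634,600),interpolation=3))
```

```text
0 [[0.735, -0.166], [0.545, -0.158], [0.74, -0.185], [0.686, -0.181], [0.648, -0.198], [0.473, -0.345], [0.871, -0.401], [0.57, -0.409]]
0.1 [[0.704, -0.145], [0.529, -0.138], [0.709, -0.163], [0.659, -0.159], [0.624, -0.175], [0.463, -0.31], [0.83, -0.362], [0.553, -0.369]]
0.15 [[0.689, -0.134], [0.521, -0.128], [0.694, -0.152], [0.646, -0.148], [0.612, -0.163], [0.458, -0.293], [0.809, -0.343], [0.544, -0.349]]
0.2 [[0.674, -0.124], [0.513, -0.118], [0.678, -0.14], [0.633, -0.137], [0.6, -0.151], [0.453, -0.275], [0.789, -0.323], [0.535, -0.329]]
0.25 [[0.659, -0.114], [0.506, -0.108], [0.663, -0.129], [0.619, -0.126], [0.589, -0.14], [0.448, -0.258], [0.768, -0.303], [0.526, -0.309]]
0.3 [[0.643, -0.103], [0.498, -0.098], [0.647, -0.118], [0.606, -0.115], [0.577, -0.128], [0.443, -0.24], [0.747, -0.284], [0.517, -0.289]]
```

View pics/st.png

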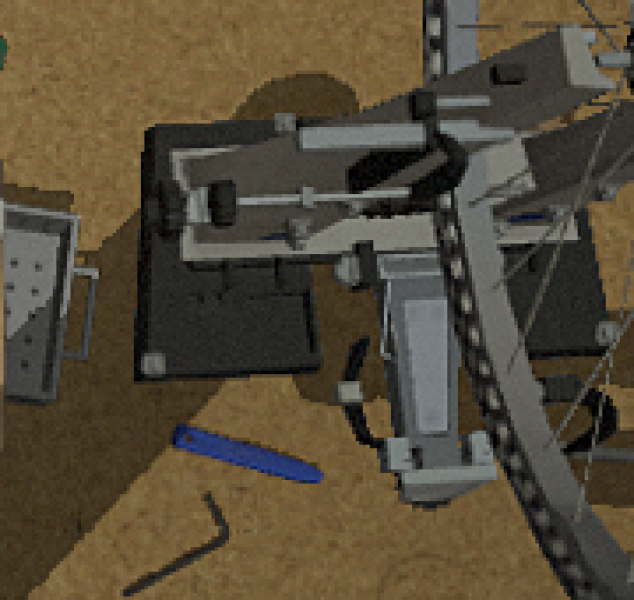

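Run:
```python
from h import *
from scipy.optimize import least_squares as ls
c=robot.camera("top"); o=robot.camera("scene")
P=np.array([(700,20),(680,90),(665,180),(662,230),(672,330),(697,395),(740,452),(780,482)])*.7
A=atz(c,P,0.);C=atz(c,P[:1],1.2787)[0] if 0 else np.array([.345,.1005,1.2787])
for y0 in np.arange(-.25,-.45,-.03):
    t=(y0-C[1])/(A[:,1]-C[1]);Q=C+(A-C)*t[:,None];X=Q[:,[0,2]]
    r=ls(lambda p:np.hypot(*(X-p[:2]).T)-p[2],[.65,.4,.33])
    print(round(y0,2),r.x.round(3),(r.fun.std()*1e3).round(1),X.round(2).tolist())
W=np.array(o["world_to_cam"]);print("scenecam",-W[:3,:3].T@W[:3,3])
```

```text
-0.25 [0.609 0.663 0.283] 4.4 [[0.86, 0.54], [0.81, 0.47], [0.71, 0.4], [0.64, 0.38], [0.5, 0.4], [0.41, 0.47], [0.35, 0.57], [0.32, 0.65]]
-0.28 [0.631 0.611 0.307] 4.8 [[0.91, 0.48], [0.85, 0.4], [0.74, 0.32], [0.67, 0.3], [0.51, 0.32], [0.42, 0.4], [0.35, 0.51], [0.32, 0.6]]
-0.31 [0.654 0.558 0.332] 5.2 [[0.95, 0.42], [0.89, 0.33], [0.77, 0.25], [0.69, 0.22], [0.53, 0.25], [0.42, 0.33], [0.35, 0.45], [0.31, 0.54]]
-0.34 [0.676 0.505 0.356] 5.6 [[1.0, 0.35], [0.93, 0.26], [0.8, 0.17], [0.72, 0.15], [0.54, 0.17], [0.43, 0.26], [0.35, 0.39], [0.31, 0.49]]
-0.37 [0.699 0.453 0.38 ] 5.9 [[1.04, 0.29], [0.97, 0.19], [0.83, 0.09], [0.74, 0.07], [0.55, 0.1], [0.43, 0.19], [0.35, 0.33], [0.31, 0.43]]
-0.4 [0.722 0.4   0.404] 6.3 [[1.09, 0.23], [1.01, 0.12], [0.86, 0.02], [0.77, -0.01], [0.57, 0.02], [0.44, 0.12], [0.35, 0.27], [0.31, 0.38]]
-0.43 [0.744 0.347 0.429] 6.7 [[1.13, 0.16], [1.05, 0.05], [0.89, -0.06], [0.8, -0.09], [0.58, -0.05], [0.44, 0.05], [0.35, 0.21], [0.31, 0.33]]
scenecam [ 0.53314739 -0.39114056  0.9156407 ]
```

```bash
cat > g.py <<'E'
import sys
from h import *
# usage: g.py yawdeg x y z [x y z ...] : tool-frame shift (mm) of each world waypoint (TCP) and turn (deg) to yaw (tool x vs world x)
o=robot.get_obs();p=np.array(o["position"]);r=R.from_quat(o["tool_rot"])
a=list(map(float,sys.argv[1:]));T=R.from_euler("z",a[0],degrees=True)*R.from_quat([1,0,0,0])
print("pos",p.round(4),"yaw",np.degrees(np.arctan2(*r.as_matrix()[:2,0][::-1])).round(2),"q",np.round(o["q"],2),"F",np.round(o["ft_force"],1),"w",round(o["grip_width"],4),round(o["grip_force"],1),"t",o["time"])
rv=np.degrees((r.inv()*T).as_rotvec()).round(1)
for w in np.reshape(a[1:],(-1,3)): print((r.inv().apply(w-p)*1e3).round(1),rv)
E
python3 g.py 0 .2 -.5 .245 .14 -.364 .245
```

```text
pos [ 0.2317 -0.5804  0.2446] yaw 21.76 q [-1.37  0.53  1.43 -0.    1.18 -0.18] F [-0.4  0.3 -0.2] w 0.087 0.0 t 1.4
[  0.4 -86.4  -0.4] [-0.   0.  21.8]
[  -4.9 -235.    -0.4] [-0.   0.  21.8]
```

Call:
move_arm(series="0 -30 0 0 0 0; 0 -70 0 0 0 5; -1 -110 0 0 0 10; -2 -150 0 0 0 15; -3 -190 0 0 0 21.8; -5 -215 0 0 0 21.8; -5 -235 0 0 0 21.8; -5 -235 0 0 0 21.8", jaw=0.6)

```text
time: 2.07
position: [0.1391, -0.3589, 0.2443]
tool_rot: [1.0, -0.001, -0.0, -0.003]
ft_force: [0.5, 0.2, 0.6]
grip_width: 0.0531
grip_force: 0.0
```

```bash
python3 g.py 0 .20 -.33 .245 .25 -.29 .245 .30 -.24 .245 .34 -.18 .245 .38 -.10 .24 .43 -.05 .22
```

```text
pos [ 0.1391 -0.3589  0.2443] yaw -0.06 q [-1.49  0.21  1.99 -0.    0.95  0.08] F [0.5 0.2 0.6] w 0.0531 0.0 t 2.0667
[ 60.9 -28.9  -0.6] [-0.3  0.  -0.1]
[110.8 -69.   -0.4] [-0.3  0.  -0.1]
[ 160.8 -119.1   -0.2] [-0.3  0.  -0.1]
[ 2.007e+02 -1.791e+02  1.000e-01] [-0.3  0.  -0.1]
[ 240.6 -259.1    5.5] [-0.3  0.  -0.1]
[ 290.6 -309.1   25.7] [-0.3  0.  -0.1]
```

Call:
move_arm(series="25 -10 0 0 0 0; 55 -30 0 0 0 0; 85 -52 0 0 0 0; 115 -78 0 0 0 0; 145 -106 0 0 0 0; 170 -137 0 0 0 0; 190 -170 0 0 0 0; 207 -205 0 0 0 0")

```text
time: 2.73
position: [0.35, -0.159, 0.2451]
tool_rot: [1.0, -0.0, 0.001, 0.001]
ft_force: [1.6, 0.1, 0.5]
grip_width: 0.052
grip_force: 0.0
```

Call:
move_arm(series="10 -30 0 0 0 0; 25 -65 0 0 0 0; 45 -95 10 0 0 0; 75 -115 20 0 0 0; 110 -125 30 0 0 0; 145 -128 40 0 0 0; 180 -128 50 0 0 0; 210 -128 60 0 0 0")

```text
time: 3.4
position: [0.5611, -0.0306, 0.1841]
tool_rot: [1.0, 0.0, 0.002, 0.0]
ft_force: [1.2, 0.5, 0.2]
grip_width: 0.0519
grip_force: 0.0
```

```bash
python3 g.py 2.4 .594 -.041 .15 .594 -.041 .064
python3 - <<'E'
from h import *
c=robot.camera("top");save(c,"t1")
a=c["img"][130:330,230:470,::-1];cv2.imwrite("pics/t1z.png",cv2.resize(a,(720,600),interpolation=3))
for t in["brush","headset_cup"]: print([(d["p"],np.round(d["xyz"],3)) for d in robot.tip_of(c,t)[:2]])
E
```

```text
pos [ 0.5611 -0.0306  0.1841] yaw 0.05 q [-0.25  0.52  1.65  0.    0.96  1.32] F [1.2 0.5 0.2] w 0.0519 0.0 t 3.4
[32.7 10.4 34.2] [ 0.  -0.2 -2.3]
[ 32.5  10.3 120.2] [ 0.  -0.2 -2.3]
[]
[]
```

View pics/t1z.png

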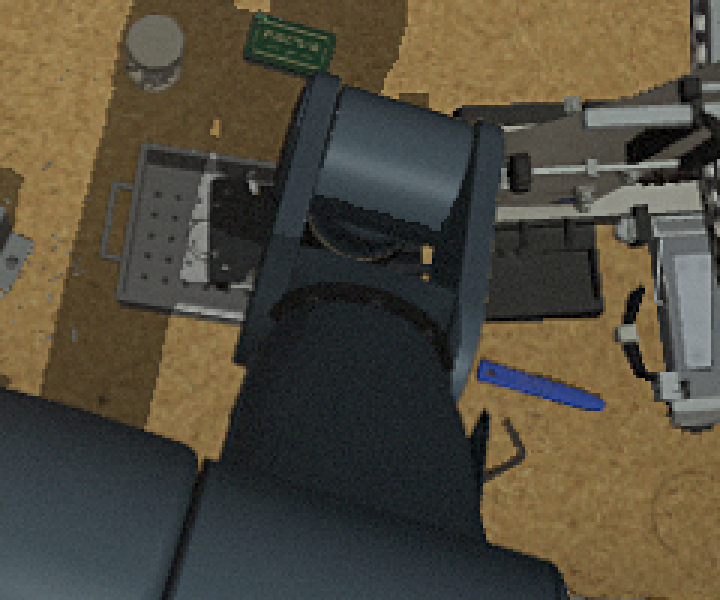

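Call:
move_arm(series="15 5 10 0 0 -2.3; 32.5 10 34 0 0 -2.3; 32.5 10 60 0 0 -2.3; 32.5 10 85 0 0 -2.3; 32.5 10 105 0 0 -2.3; 32.5 10 115 0 0 -2.3; 32.5 10 119 0 0 -2.3; 32.5 10 119 0 0 -2.3")

```text
time: 4.22
position: [0.5891, -0.0414, 0.0653]
tool_rot: [1.0, 0.02, -0.001, -0.0]
ft_force: [-0.1, 0.2, 0.3]
grip_width: 0.0524
grip_force: 0.0
```

Call:
move_arm(series="0 0 0 0 0 0; 0 0 0 0 0 0; 0 0 0 0 0 0; 0 0 0 0 0 0; 0 0 0 0 0 0; 0 0 0 0 0 0", jaw=0, newtons=25)

```text
time: 4.72
position: [0.5899, -0.0413, 0.066]
tool_rot: [1.0, 0.02, 0.0, 0.0]
ft_force: [0.8, -0.6, -0.3]
grip_width: 0.0203
grip_force: 0.0
```

Call:
move_arm(series="0 0 0 0 0 0; 0 0 0 0 0 0; 0 0 0 0 0 0; 0 0 0 0 0 0")

```text
time: 5.05
position: [0.5898, -0.0415, 0.0657]
tool_rot: [1.0, 0.02, 0.0, 0.0]
ft_force: [-0.1, -0.1, 2.6]
grip_width: 0.0107
grip_force: 24.9
```

Call:
move_arm(series="0 0 -15 0 0 0; 0 0 -40 0 0 0; 0 0 -70 0 0 0; -10 0 -90 0 0 0; -25 0 -100 0 0 0; -60 -5 -105 0 0 0; -100 -10 -105 0 0 0; -130 -15 -105 0 0 0")

```text
time: 5.72
position: [0.456, -0.0307, 0.1706]
tool_rot: [1.0, 0.02, -0.001, -0.0]
ft_force: [-1.4, 0.8, -0.6]
grip_width: 0.0111
grip_force: 24.9
```

```bash
python3 g.py 84.4 .405 .02 .1 .405 .02 .01
```

```text
pos [ 0.456  -0.0307  0.1706] yaw 2.27 q [-0.31  0.43  1.92  0.    0.8   1.22] F [-1.4  0.8 -0.6] w 0.0111 24.9 t 5.7167
[-48.7 -52.6  70.8] [ -0.1   0.1 -82.1]
[-48.5 -52.6 160.8] [ -0.1   0.1 -82.1]
```

Call:
move_arm(series="-5 -6 0 0 0 -7; -10 -12 0 0 0 -14; -18 -20 0 0 0 -21; -26 -28 0 0 0 -28; -34 -36 5 0 0 -35; -42 -44 12 0 0 -42; -48 -52 22 0 0 -49; -49 -53 35 0 0 -56")

```text
time: 6.38
position: [0.4065, 0.0207, 0.1356]
tool_rot: [0.872, 0.49, -0.0, -0.0]
ft_force: [-0.3, 0.3, -0.6]
grip_width: 0.0109
grip_force: 24.9
```

```bash
python3 g.py 84.4 .405 .02 .05 .405 .02 .011
```

```text
pos [0.4065 0.0207 0.1356] yaw 58.65 q [-0.23  0.45  2.07  0.    0.62  0.32] F [-0.3  0.3 -0.6] w 0.0109 24.9 t 6.3833
[-1.4 -0.8 85.6] [ -0.1  -0.  -25.7]
[ -1.4  -0.8 124.6] [ -0.1  -0.  -25.7]
```

Call:
move_arm(series="-1 -1 15 0 0 -7; -1 -1 35 0 0 -14; -1 -1 58 0 0 -21; -1 -1 78 0 0 -26; -1 -1 95 0 0 -26; -1 -1 105 0 0 -26; -1 -1 110 0 0 -26; -1 -1 111 0 0 -26")

```text
time: 7.05
position: [0.4065, 0.0193, 0.0237]
tool_rot: [0.742, 0.671, -0.0, -0.001]
ft_force: [0.8, 0.9, -1.0]
grip_width: 0.0109
grip_force: 24.9
```

Call:
move_arm(series="0 0 0 0 0 0; 0 0 0 0 0 0; 0 0 0 0 0 0; 0 0 0 0 0 0", jaw=0.5)

```text
time: 7.38
position: [0.4072, 0.0191, 0.0252]
tool_rot: [0.742, 0.671, 0.0, 0.001]
ft_force: [-0.0, 0.3, -0.4]
grip_width: 0.0299
grip_force: 0.0
```

Call:
move_arm(series="0 0 -10 0 0 0; 0 0 -40 0 0 0; 0 0 -75 0 0 0; 0 0 -110 0 0 0; 0 0 -145 0 0 0; 0 0 -180 0 0 0; 0 0 -210 0 0 0; 0 0 -230 0 0 0", jaw=1)

```text
time: 8.05
position: [0.4073, 0.0192, 0.2581]
tool_rot: [0.742, 0.671, 0.002, 0.002]
ft_force: [1.0, -0.0, 0.3]
grip_width: 0.0818
grip_force: 0.0
```

```bash
python3 g.py 157.8 .40 .16 .26 .46 .22 .26 .606 .29 .26
python3 - <<'E'
from h import *
c=robot.camera("scene")
for t in["brush","tongs_grip","tongs"]: print(t,[(d["p"],np.round(d["xyz"],3)) for d in robot.tip_of(c,t)[:3]])
E
```

```text
pos [0.4073 0.0192 0.2581] yaw 84.27 q [-0.23  0.21  1.93  0.    0.99 -0.13] F [ 1.  -0.   0.3] w 0.0818 0.0 t 8.05
[139.4 -21.3  -2.1] [  0.3   0.2 -73.5]
[205.1  32.4  -1.8] [  0.3   0.2 -73.5]
[289.3 170.7  -1.1] [  0.3   0.2 -73.5]
brush [(0.74, array([ 0.405,  0.011, -0.001])), (0.64, array([ 0.766,  0.111, -0.   ]))]
tongs_grip [(0.94, array([0.609, 0.288, 0.124])), (0.79, array([0.698, 0.447, 0.122]))]
tongs [(0.93, array([0.61 , 0.293, 0.002])), (0.58, array([0.697, 0.448, 0.006]))]
```

Run:
```python
from h import *
for n in("top","scene","top"):
  c=robot.camera(n)
  for t in["brush","caddy","tongs_grip","tongs","headset_cup"]: print(n,t,[(d["p"],np.round(d["xyz"],3).tolist()) for d in robot.tip_of(c,t)[:4] if d["p"]>.3])
  if n=="top": T=c
a=T["img"][170:230,180:240,::-1];g=cv2.resize(a,(600,600),interpolation=3)
b=T["img"][175:250,260:380,::-1]; b=cv2.resize(b,(800,500),interpolation=3)
cv2.imwrite("pics/c1.png",g);cv2.imwrite("pics/c2.png",b)
for z,P in((.125,[.607,.289]),(.168,[.607,.289])): print(z,((proj(T,P+[z])[0]-[180,170])*10).round())
```

```text
top brush [(0.37, [0.608, 0.287, 0.002])]
top caddy [(0.77, [0.607, 0.289, 0.001]), (0.58, [0.433, 0.287, -0.002])]
top tongs_grip [(0.72, [0.607, 0.292, 0.123]), (0.67, [0.699, 0.446, 0.121])]
top tongs [(0.76, [0.608, 0.29, 0.006]), (0.7, [0.695, 0.446, 0.0])]
top headset_cup [(0.53, [0.581, -0.032, 0.003])]
scene brush [(0.47, [0.409, 0.015, -0.004])]
scene caddy [(0.81, [0.607, 0.287, -0.001]), (0.62, [0.43, 0.29, -0.002])]
scene tongs_grip [(0.71, [0.698, 0.448, 0.122]), (0.66, [0.611, 0.289, 0.126])]
scene tongs [(0.88, [0.692, 0.449, 0.004]), (0.78, [0.608, 0.292, 0.002]), (0.57, [0.486, -0.241, -0.006])]
scene headset_cup []
top brush []
top caddy [(0.91, [0.608, 0.287, 0.001]), (0.86, [0.433, 0.287, -0.0])]
top tongs_grip [(0.76, [0.699, 0.448, 0.119]), (0.72, [0.609, 0.29, 0.002]), (0.64, [0.605, 0.29, 0.123])]
top tongs [(0.75, [0.608, 0.291, 0.003]), (0.56, [0.696, 0.447, 0.0])]
top headset_cup [(0.42, [0.582, -0.032, 0.004])]
0.125 [256. 258.]
0.168 [229. 216.]
```

View pics/c1.png

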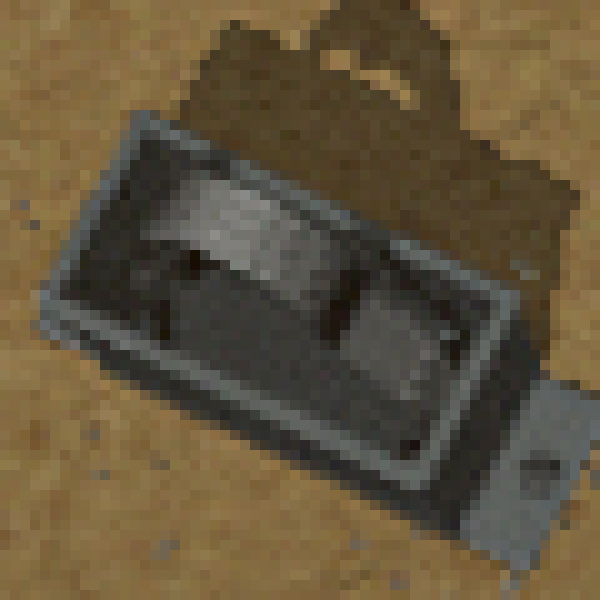

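View pics/c2.png

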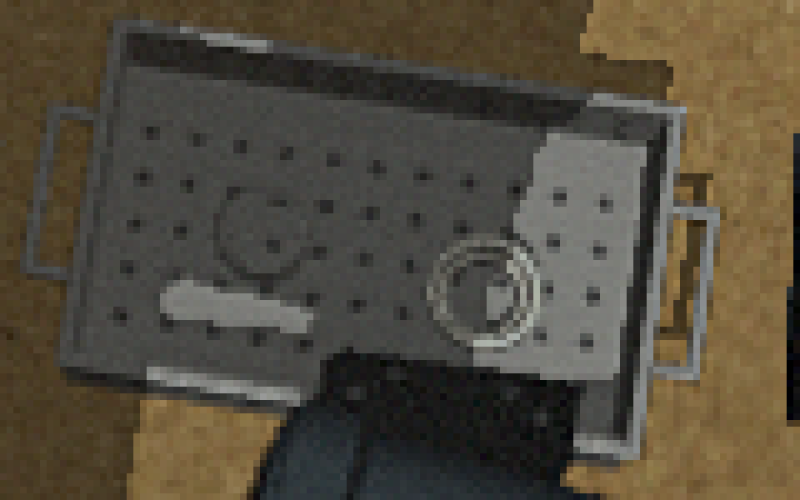

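Call:
move_arm(series="15 0 0 0 0 -6; 45 0 0 0 0 -13; 80 5 0 0 0 -20; 115 10 0 0 0 -27; 145 25 0 0 0 -34; 175 42 0 0 0 -41; 200 60 0 0 0 -48; 220 80 0 0 0 -55")

```text
time: 9.82
position: [0.5086, 0.2325, 0.2545]
tool_rot: [0.344, 0.939, 0.0, -0.0]
ft_force: [-0.4, -0.7, 0.7]
grip_width: 0.0868
grip_force: 0.0
```

```bash
python3 g.py 157.8 .607 .29 .23 .607 .29 .128
```

```text
pos [0.5086 0.2325 0.2545] yaw 139.72 q [ 0.23  0.43  1.59  0.    1.13 -0.64] F [-0.4 -0.7  0.7] w 0.0868 0.0 t 9.8167
[-37.9 107.5  24.5] [  0.   -0.  -18.1]
[-38.  107.5 126.5] [  0.   -0.  -18.1]
```

Call:
move_arm(series="-10 28 0 0 0 -5; -20 58 5 0 0 -10; -29 83 12 0 0 -15; -36 100 20 0 0 -18; -38 107.5 28 0 0 -18; -38 107.5 38 0 0 -18; -38 107.5 45 0 0 -18; -38 107.5 45 0 0 -18")

```text
time: 10.48
position: [0.6046, 0.2858, 0.207]
tool_rot: [0.198, 0.98, -0.002, -0.003]
ft_force: [-1.6, 0.1, 0.2]
grip_width: 0.0869
grip_force: 0.0
```

```bash
python3 g.py 157.8 .607 .29 .128
python3 - <<'E'
from h import *
c=robot.camera("scene")
for t in["tongs_grip","tongs"]: print(t,[(d["p"],np.round(d["xyz"],3)) for d in robot.tip_of(c,t)[:3]])
b=c["img"][60:210,220:380,::-1]; cv2.imwrite("pics/d1.png",cv2.resize(b,(640,600),interpolation=3))
E
```

```text
pos [0.6046 0.2858 0.207 ] yaw 157.2 q [ 0.27  0.63  1.35 -0.    1.17 -0.9 ] F [-1.6  0.1  0.2] w 0.0869 0.0 t 10.4833
[-0.9  5.2 79. ] [-0.2 -0.3 -0.6]
tongs_grip [(0.82, array([0.609, 0.288, 0.126])), (0.67, array([0.695, 0.449, 0.121]))]
tongs [(0.9, array([0.697, 0.448, 0.006]))]
```

View pics/d1.png

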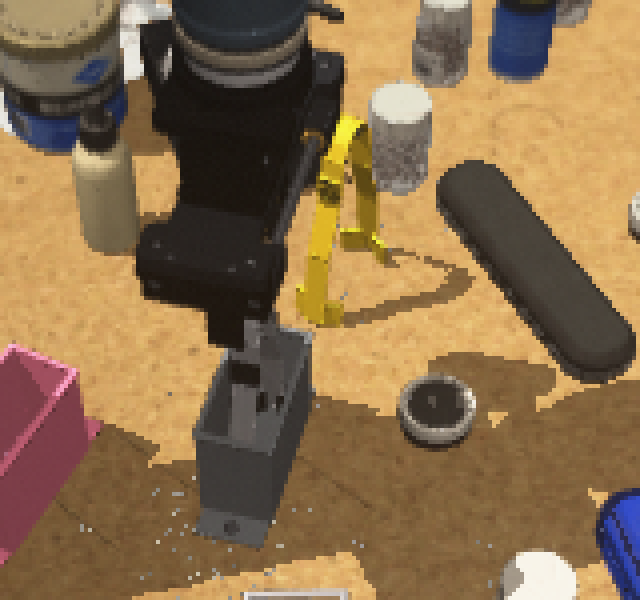

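Call:
move_arm(series="-1 4 15 0 0 -0.5; -1 4 30 0 0 -0.5; -1 4 45 0 0 -0.5; -1 4 58 0 0 -0.5; -1 4 68 0 0 -0.5; -1 4 75 0 0 -0.5; -1 4 79 0 0 -0.5; -1 4 79 0 0 -0.5")

```text
time: 11.3
position: [0.6094, 0.2899, 0.1295]
tool_rot: [0.193, 0.981, -0.0, -0.001]
ft_force: [-0.2, 0.0, 0.3]
grip_width: 0.087
grip_force: 0.0
```

```bash
python3 g.py 157.8 .607 .289 .128
```

```text
pos [0.6094 0.2899 0.1295] yaw 157.76 q [ 0.28  0.73  1.39  0.    1.03 -0.9 ] F [-0.2  0.   0.3] w 0.087 0.0 t 11.3
[ 1.9 -1.8  1.5] [-0.1 -0.1 -0. ]
```

Call:
move_arm(series="1 -1 1 0 0 0; 1 -1 1 0 0 0; 1 -1 1 0 0 0; 1 -1 1 0 0 0; 1 -1 1 0 0 0; 1 -1 1 0 0 0; 1 -1 1 0 0 0; 1 -1 1 0 0 0", jaw=0.56, newtons=30)

```text
time: 11.97
position: [0.6089, 0.29, 0.1299]
tool_rot: [0.193, 0.981, 0.001, 0.001]
ft_force: [0.8, 1.4, 0.4]
grip_width: 0.0503
grip_force: 5.7
```

Call:
move_arm(series="0 0 0 0 0 0; 0 0 0 0 0 0; 0 0 0 0 0 0")

```text
time: 12.22
position: [0.6089, 0.29, 0.1299]
tool_rot: [0.193, 0.981, 0.001, 0.001]
ft_force: [0.3, 1.4, 1.3]
grip_width: 0.0492
grip_force: 6.7
```

Call:
move_arm(series="0 0 -3 0 0 0; 0 0 -8 0 0 0; 0 0 -15 0 0 0; 0 0 -25 0 0 0; 0 0 -37 0 0 0; 0 0 -50 0 0 0; 0 0 -65 0 0 0; 0 0 -80 0 0 0")

```text
time: 12.88
position: [0.6085, 0.2895, 0.2114]
tool_rot: [0.193, 0.981, 0.0, 0.0]
ft_force: [0.1, -0.1, -1.0]
grip_width: 0.049
grip_force: 4.0
```

Call:
move_arm(series="0 0 -12 0 0 0; 0 0 -24 0 0 0; 0 0 -36 0 0 0; 0 0 -44 0 0 0; 0 0 -50 0 0 0; 0 0 -50 0 0 0; 0 0 -50 0 0 0; 0 0 -50 0 0 0")

```text
time: 13.55
position: [0.6079, 0.2894, 0.2587]
tool_rot: [0.193, 0.981, -0.0, -0.001]
ft_force: [0.5, 0.4, -1.9]
grip_width: 0.0488
grip_force: 4.0
```

```bash
python3 g.py 174.4 .55 .15 .26 .5825 -.0325 .26
python3 - <<'E'
from h import *
c=robot.camera("scene")
for t in["tongs_grip","tongs","tongs_jaws"]: print(t,[(d["p"],np.round(d["xyz"],3)) for d in robot.tip_of(c,t)[:3]])
b=c["img"][40:200,220:380,::-1]; cv2.imwrite("pics/e1.png",cv2.resize(b,(600,600),interpolation=3))
E
```

```text
pos [0.6079 0.2894 0.2587] yaw 157.76 q [ 0.28  0.58  1.28 -0.    1.28 -0.9 ] F [ 0.5  0.4 -1.9] w 0.0488 4.0 t 13.55
[   0.9 -150.9   -1.2] [ -0.1  -0.1 -16.6]
[ -98.3 -307.6   -1.1] [ -0.1  -0.1 -16.6]
tongs_grip [(0.73, array([0.696, 0.448, 0.121]))]
tongs [(0.94, array([0.608, 0.287, 0.136])), (0.6, array([0.693, 0.446, 0.006]))]
tongs_jaws [(0.9, array([0.697, 0.452, 0.009])), (0.74, array([0.604, 0.288, 0.144]))]
```

View pics/e1.png

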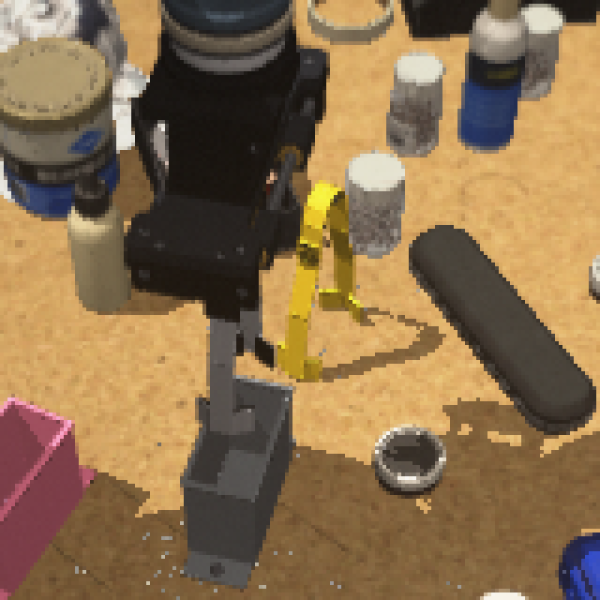

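Call:
move_arm(series="-3 -10 0 0 0 0; -9 -28 0 0 0 -2; -17 -52 0 0 0 -4; -26 -80 0 0 0 -6; -35 -110 0 0 0 -8; -45 -140 0 0 0 -10; -54 -170 0 0 0 -12; -64 -200 0 0 0 -14")

```text
time: 14.42
position: [0.5912, 0.0781, 0.2595]
tool_rot: [0.071, 0.997, -0.0, -0.0]
ft_force: [0.7, 0.8, -1.3]
grip_width: 0.0489
grip_force: 4.0
```

```bash
python3 g.py 174.4 .5825 -.0325 .26
```

```text
pos [0.5912 0.0781 0.2595] yaw 171.86 q [-0.06  0.47  1.49 -0.    1.18 -1.48] F [ 0.7  0.8 -1.3] w 0.0489 4.0 t 14.4167
[  -7.  -110.8   -0.4] [-0.  -0.  -2.5]
```

Call:
move_arm(series="-2 -25 0 0 0 -1; -3 -50 0 0 0 -2; -5 -75 0 0 0 -2.5; -6 -93 0 0 0 -2.5; -7 -104 0 0 0 -2.5; -7 -110 0 0 0 -2.5; -7 -111 0 0 0 -2.5; -7 -111 0 0 0 -2.5")

```text
time: 15.08
position: [0.5829, -0.0304, 0.2595]
tool_rot: [0.05, 0.999, 0.0, -0.0]
ft_force: [0.3, 0.1, -0.4]
grip_width: 0.0487
grip_force: 4.0
```

Call:
move_arm(series="0 0 0 0 0 0; 0 0 0 0 0 0; 0 0 0 0 0 0")

```text
time: 15.33
position: [0.5831, -0.0297, 0.2596]
tool_rot: [0.049, 0.999, 0.0, -0.0]
ft_force: [0.5, -0.0, -2.1]
grip_width: 0.0486
grip_force: 4.0
```

```bash
python3 g.py 174.4 .5825 -.0325 .20
python3 - <<'E'
from h import *
for n in("top","scene"):
  c=robot.camera(n)
  for t in["tongs","tongs_jaws","headset_cup","crown_race"]: print(n,t,[(d["p"],np.round(d["xyz"],3).tolist()) for d in robot.tip_of(c,t)[:3]])
  a=c["img"][150:300,240:440,::-1] if n=="top" else c["img"][150:320,180:400,::-1]
  cv2.imwrite("pics/f_%s.png"%n,cv2.resize(a,(800,600),interpolation=3))
E
```

```text
pos [ 0.5831 -0.0297  0.2596] yaw 174.35 q [-0.24  0.45  1.52  0.    1.17 -1.71] F [ 0.5 -0.  -2.1] w 0.0486 4.0 t 15.3333
[ 0.3 -2.9 59.6] [ 0.  -0.  -0.1]
top tongs [(0.98, [0.692, 0.449, 0.0])]
top tongs_jaws [(0.86, [0.697, 0.452, 0.011])]
top headset_cup []
top crown_race [(0.54, [0.604, 0.288, 0.001]), (0.43, [0.608, 0.051, 0.001])]
scene tongs []
scene tongs_jaws []
scene headset_cup []
scene crown_race []
```

View pics/f_top.png

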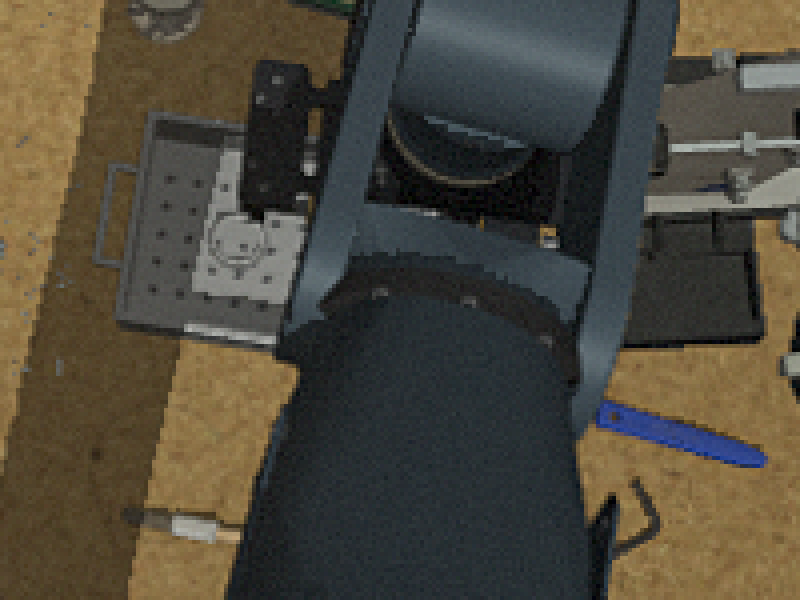

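Call:
move_arm(series="0 -3 10 0 0 0; 0 -3 25 0 0 0; 0 -3 40 0 0 0; 0 -3 55 0 0 0; 0 -3 67 0 0 0; 0 -3 75 0 0 0; 0 -3 80 0 0 0; 0 -3 80 0 0 0", jaw=0.57)

```text
time: 16.5
position: [0.5821, -0.0337, 0.1782]
tool_rot: [0.05, 0.999, 0.0, -0.001]
ft_force: [-1.1, -0.3, -0.8]
grip_width: 0.0495
grip_force: 3.8
```

```bash
python3 g.py 174.4 .5825 -.0325 .1345
```

```text
pos [ 0.5821 -0.0337  0.1782] yaw 174.25 q [-0.25  0.56  1.6  -0.    0.99 -1.72] F [-1.1 -0.3 -0.8] w 0.0495 3.8 t 16.5
[-0.4  1.2 43.7] [ 0.  -0.1 -0.2]
```

Call:
move_arm(series="0 1 6 0 0 0; 0 1 13 0 0 0; 0 1 20 0 0 0; 0 1 27 0 0 0; 0 1 33 0 0 0; 0 1 39 0 0 0; 0 1 43 0 0 0; 0 1 43 0 0 0")

```text
time: 17.17
position: [0.5822, -0.0325, 0.1354]
tool_rot: [0.05, 0.999, 0.0, -0.001]
ft_force: [-0.6, 0.2, -0.6]
grip_width: 0.0495
grip_force: 3.8
```

Call:
move_arm(series="0 0 0 0 0 0; 0 0 0 0 0 0; 0 0 0 0 0 0")

```text
time: 17.42
position: [0.5832, -0.0327, 0.1369]
tool_rot: [0.05, 0.999, -0.0, 0.0]
ft_force: [-0.0, -0.5, -0.9]
grip_width: 0.0499
grip_force: 3.8
```

```bash
python3 g.py 174.4 .5825 -.0325 .1345
```

```text
pos [ 0.5832 -0.0327  0.1369] yaw 174.26 q [-0.25  0.61  1.63  0.    0.89 -1.72] F [-0.  -0.5 -0.9] w 0.0499 3.8 t 17.4167
[0.7 0.2 2.4] [-0.   0.1 -0.1]
```

Call:
move_arm(series="0 0 2 0 0 0; 0 0 2 0 0 0; 0 0 2 0 0 0; 0 0 2 0 0 0; 0 0 2 0 0 0; 0 0 2 0 0 0; 0 0 2 0 0 0; 0 0 2 0 0 0", jaw=0.4, newtons=40)

```text
time: 18.08
position: [0.5829, -0.0327, 0.1346]
tool_rot: [0.05, 0.999, -0.0, 0.0]
ft_force: [1.0, -0.7, -1.3]
grip_width: 0.0417
grip_force: 40.0
```

Call:
move_arm(series="0 0 0 0 0 0; 0 0 0 0 0 0; 0 0 0 0 0 0; 0 0 0 0 0 0")

```text
time: 18.42
position: [0.5829, -0.0327, 0.1346]
tool_rot: [0.05, 0.999, -0.0, 0.0]
ft_force: [-0.1, 0.2, -0.8]
grip_width: 0.0414
grip_force: 40.0
```

Call:
move_arm(series="0 0 -3 0 0 0; 0 0 -9 0 0 0; 0 0 -18 0 0 0; 0 0 -30 0 0 0; 0 0 -44 0 0 0; 0 0 -58 0 0 0; 0 0 -72 0 0 0; 0 0 -84 0 0 0")

```text
time: 19.08
position: [0.583, -0.0327, 0.2205]
tool_rot: [0.05, 0.999, -0.0, 0.001]
ft_force: [-0.6, 1.0, -2.8]
grip_width: 0.0416
grip_force: 40.0
```

Call:
move_arm(series="0 0 -12 0 0 0; 0 0 -22 0 0 0; 0 0 -30 0 0 0; 0 0 -35 0 0 0; 0 0 -36 0 0 0; 0 0 -36 0 0 0; 0 0 -36 0 0 0; 0 0 -36 0 0 0")

```text
time: 19.75
position: [0.5824, -0.0326, 0.2537]
tool_rot: [0.05, 0.999, 0.0, -0.001]
ft_force: [-0.8, 0.8, -1.7]
grip_width: 0.0416
grip_force: 40.0
```

```bash
python3 g.py 174.4 .5825 -.0325 .25
python3 - <<'E'
from h import *
for n in("top","scene"):
  c=robot.camera(n);save(c,"g_"+n)
  for t in["tongs","tongs_jaws","headset_cup","crown_race","brush","tongs_grip"]: print(n,t,[(d["p"],np.round(d["xyz"],3).tolist()) for d in robot.tip_of(c,t)[:2]])
E
```

```text
pos [ 0.5824 -0.0326  0.2537] yaw 174.26 q [-0.25  0.46  1.53  0.    1.15 -1.72] F [-0.8  0.8 -1.7] w 0.0416 40.0 t 19.75
[-0.1  0.1  3.7] [ 0.  -0.1 -0.1]
top tongs [(0.6, [0.693, 0.448, 0.001])]
top tongs_jaws [(0.66, [0.696, 0.454, 0.009])]
top headset_cup [(0.68, [0.608, 0.05, 0.001])]
top crown_race [(0.46, [0.606, 0.054, 0.006]), (0.23, [0.605, 0.286, 0.002])]
top brush [(0.19, [0.741, 0.299, -0.0])]
top tongs_grip [(0.71, [0.696, 0.449, 0.121]), (0.69, [0.766, 0.108, -0.003])]
scene tongs []
scene tongs_jaws []
scene headset_cup []
scene crown_race []
scene brush [(0.68, [0.406, 0.013, -0.002])]
scene tongs_grip [(0.74, [0.744, 0.301, -0.002])]
```

Run:
```python
from h import *
o=robot.get_obs();print(o["grip_width"],o["grip_force"],o["joint_velocities"].round(3))
print(robot.hand_in())
```

```text
0.04166748073136195 39.99950853176415 [ 0.    -0.     0.003 -0.001  0.    -0.002]
the job is handed in; nothing more can be done
None
```

I handed the job in with the brush laid on the bench in front of the basket and the cup held in the tongs over the basket, its underside about 120 mm above the bench. The pad opening stayed at about 41.6 mm after the lift, which matches the cup being in the jaws. The arm blocked both cameras, so I did not see the cup or check that it hangs level, and no verdict came back.

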